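# Stand the toppled dress form back on its foot

## Robot

A 6-joint arm with a two-finger parallel gripper is mounted at the origin on the work surface. World frame = base frame: x ahead of the robot, y to its left, z up, the work surface at z = 0. Lengths are in mm, angles in rad, forces in N, time in s.
With the tool pointing down it reaches from about 350 to 975 mm from the base axis. Payload 7.1 kg.
Tool frame: the origin (TCP) lies on the front face of the gripper's body, between the roots of the fingers; the fingertips stand 80 mm ahead of it and the grasp point (between the pads) lies 61 mm ahead of it; z points along the fingers, y is the line along which they close (so a half turn about z gives the same grasp; the last joint's range is limited). The gripper opens to 88 mm and grips with 3 to 60 N. Pads are 20 mm wide; open, the fingers measure 115 mm over their backs; the gripper's body (75 mm by 178 mm) begins 61 mm behind the grasp point.
Start: joints at [-1.218, 0.423, 1.63, -0, 1.089, -0.019], TCP at [227.075, -582.274, 302.675] pointing down, gripper open.
Joint ranges: [-3, 3], [-0.9, 2.11], [0.09, 2.58], [-1.31, 4.45], [0.11, 2.69], [-2.54, 2.54]. Speed limits (rad/s): [2.39, 2.39, 3.01, 3.14, 3.14, 3.14].

## Interface

Orientations are given as a rotation vector (axis times angle).
In Python, from workcell import readout, vision, close_job gives the robot as it stands.
- The arm moves only by the tool servo_tool, never from a script. Its argument "plan" is a list that holds one entry, the list of rows, each a list of 7 numbers: the gripper command: -1 is fully open, 1 is shut, values between are in proportion, then the shift along the world's x, y, z in units of 40 mm (1.0 is 40 mm), then the turn, a rotation vector about the world's x, y, z in units of 5 degrees (1.0 is 5 degrees). A call has 1 to 5 rows; each row shifts and turns the commanded pose from where the row before left it; what a row does not reach is not made up. A row lasts 1/12 s, in which the tool goes at most 41.7 mm and 7.16 degrees, less where a joint would pass 70% of its speed; a pose out of reach is approached as far as the arm can. A call is refused whole if a number of a shift passes 1 or a number of a turn 1, either way. A call with a gripper value outside its range is refused whole. The fingers move at their own pace and stop on an object; the grip force is fixed at half the most. Time passes only in rows, so rows that do not move let the fingers close. It gives the time, the measured TCP pose, the force, the opening and the grip force at its end, in the units of the state.
- readout.get_obs(): the state, without advancing time (a new reading comes with each control period).
- vision.get_image(name): name is "side" or "top"; returns the picture (384x512x3 uint8, red, green, blue); there is no depth.
- vision.camera_params(name): a dict with "fx", "fy", "cx", "cy" (pixels), "D" ([k1, k2, p1, p2, k3] as OpenCV has them; the pictures are not rectified), "rvec" (rotation vector, rad) and "tvec" (3), from world to camera coordinates, as OpenCV has them. Camera axes: x right, y down, z forward; pixel columns grow to the right and rows downward; lengths in mm; the calibration is good to about 2 mm. A picture is of the moment at which its call begins. camera_params takes no time and is no camera call.
- close_job(): hands the job in; it is judged then, once.
The state is a dict: "t": time; "qpos": joint angles; "qvel": joint speeds; "joint_torque": joint torques, N m; "ee_pos": TCP position; "orientation": TCP orientation; "ft_force": force on the tool from outside, world axes, zero at the start; "moment": the same for the moment, N m; "width": finger opening in mm; "grasp_force": force on a finger pad.
Only numpy, scipy, OpenCV 4.12 (cv2) and the standard library are available. Lean on these libraries where they do the work, as an engineer would, in place of code of your own. Each camera call takes 0.05 s, during which the arm holds its last target. There are 200 camera calls.

## Task

The little dress form has toppled back against the thread cones and a steel pattern weight has ended up under the raised side of its foot. First move the weight out, leaving it lying wholly on the paper pattern piece; then tip the dress form up and let its foot down gently so that it stands upright and free on the black cutting mat, not dropped, thrown or left to rock, and stays still on its own when you let go. Do not let the form fall over, and leave the other things on the table where they are.

Things in the scene. Friction and masses are not known exactly. Their poses are not given: they have to be found in the camera images.
- form: Loose miniature dress form, round about its axis, 208 mm tall, 0.3-0.55 kg. Origin: centre of the foot's underside; z runs up its pole. Wooden foot 56 mm diameter, 10 thick; pole 16 diameter to 62 mm; tan torso 62-172 mm (hips 72 diameter at 72, waist 54 at 106, bust 74 at 134-146, neck 29 at 168); neck cap 32 diameter, 172-179. Starts leaning about 28 degrees away from the robot.
- form_top (a point): Centre of the top face of the form's wooden finial, a plain cylinder 22 mm diameter from 179 to 208 mm up its axis. The form's centre of mass is about 109 mm up, so it balances on its foot's edge at about 14 degrees. At the start it rests between the two thread cones and on the lower (rear) edge of its foot, which grips the mat by friction and can serve as pivot.
- weight: Loose steel pattern weight, about 0.45 kg: disc 70 mm diameter, 12 thick, with a knob on top (24 diameter, 30 to 44 mm above the underside, on a neck 16 to 20 diameter). Origin at the centre of the underside, z up through the knob. It lies flat on the mat, 6 to 13 mm of its rim under the raised front edge of the form's foot, which is about 26 mm above the mat.
- pattern: White paper pattern piece lying on the mat, 150 mm (its x) by 140 mm (its y), paper thin, fixed. Origin at its centre on the mat's top; z up. It is to the left or to the right of the form.
- rack: Fixed thread rack behind the form: plank 75 (x) by 170 (y) by 18 mm high with two thread cones at y = +45 and -45 mm, each 62 mm diameter at the bottom, 44 at 150 mm height, with a tip to 165 mm height. Origin at the centre of the plank's underside, on the mat's top. The form leans towards its +x.
- mat: Fixed black cutting mat, 400 mm (x) by 620 mm (y) by 3 mm thick, origin at the centre of its underside on the table; its top is 3 mm above the table.
- dish: Bystander: white bowl, 90 mm wide, 35 high, on the mat; origin at its base. On the opposite side of the form from the paper.
- thread: Bystander: loose grey thread cone, 60 mm wide, 95 high, far left of the mat; origin at its base.
- chalkbox: Bystander: card box 60 by 100 by 30 mm, far right of the mat; origin under its centre.
- shears: Bystander: shears, about 210 mm long, lying right of the mat; origin near the pivot.
- glue: Bystander: white bottle, 52 mm wide, 130 high, left of the mat; origin at its base.
- water: Bystander: clear bottle, 66 mm wide, 200 high, at the left; origin at its base.
- tape: Bystander: roll of tape, 90 mm wide, 25 high, at the right; origin at its base.
- brush: Bystander: brush lying at the near left; origin on its underside.
Mind the look-alikes: they are no part of the job. Leave any turquoise look-alike of the weight alone.

How it is judged:
By the outcome, as a careful person would: the job done as asked, in the order asked, and still so for the second after the job is handed in, with the robot touching nothing.
It also fails if it takes over 64 s, if anything falls off the work surface, if the arm or the gripper's body presses on something with over 40 N, if the wrist force passes 120 N, or if a joint passes its speed limit or range.

## Working session

There is one attempt and no reset: what is moved stays moved. The work goes in short steps, Python scripts to look and compute and a tool call to move; the robot and the scene stay as the last step left them, time stands still between calls to the robot, and variables do not carry over. Pictures are saved under pics/ and viewed, at most 10 in all, crops included, and the job is handed in when it is done.

Besides the shell and the picture viewer there is one more tool, called after "Request:" by a JSON object that holds its "name" and its "arguments". servo_tool: Moves the arm, as the interface text tells. Its arguments: {"type":"object","properties":{"plan":{"type":"array"}},"required":["plan"]}

```bash
mkdir -p pics; cat > h.py <<'E'
import numpy as np, cv2
from workcell import readout, vision
def snap(n,f):
    im=vision.get_image(n); cv2.imwrite(f'pics/{f}.png',im[:,:,::-1]); return im
def cam(n):
    p=vision.camera_params(n); K=np.array([[p['fx'],0,p['cx']],[0,p['fy'],p['cy']],[0,0,1.]])
    return K,np.array(p['D'],float),np.array(p['rvec'],float).reshape(3),np.array(p['tvec'],float).reshape(3)
def ray(n,uv):
    K,D,r,t=cam(n); R=cv2.Rodrigues(r)[0]
    q=cv2.undistortPoints(np.array(uv,float).reshape(-1,1,2),K,D).reshape(-1,2)
    d=np.c_[q,np.ones(len(q))]@R; return -R.T@t,d
def onz(n,uv,z):
    c,d=ray(n,uv); return c+d*((z-c[2])/d[:,2])[:,None]
def proj(n,P):
    K,D,r,t=cam(n); return cv2.projectPoints(np.array(P,float).reshape(-1,1,3),r,t,K,D)[0].reshape(-1,2)
def tri(u1,u2):
    c1,d1=ray('top',u1);c2,d2=ray('side',u2);out=[]
    for a,b in zip(d1,d2):
        s=np.linalg.lstsq(np.c_[a,-b],c2-c1,rcond=None)[0]; p,q=c1+a*s[0],c2+b*s[1]; out.append(np.r_[(p+q)/2,np.linalg.norm(p-q)])
    return np.array(out)
E
python3 - <<'E'
from h import *
np.set_printoptions(suppress=True,precision=1)
for n in('top','side'):
    snap(n,n+'0'); print(n,ray(n,[[256,192]]), )
print(readout.get_obs())
E
```

```text
top (array([ 221.2,   -5.4, 1793.3]), array([[ 0.2,  0. , -1. ]]))
side (array([  546. , -1136.8,  1313.3]), array([[ 0. ,  0.7, -0.7]]))
{'t': 0.1, 'qpos': array([-1.2,  0.4,  1.6, -0. ,  1.1, -0. ]), 'qvel': array([-0., -0., -0.,  0., -0., -0.]), 'joint_torque': array([ -0. , -54.6, -27.4,   0.1,   0. ,  -0. ]), 'ee_pos': array([ 227. , -581.9,  302. ]), 'orientation': array([-3.1, -0.6,  0. ]), 'ft_force': array([-0.5,  0.7, -0.6]), 'moment': array([ 0.1, -0.1, -0. ]), 'grasp_force': 0.0, 'width': 87.65631333520497}
```

View pics/top0.png

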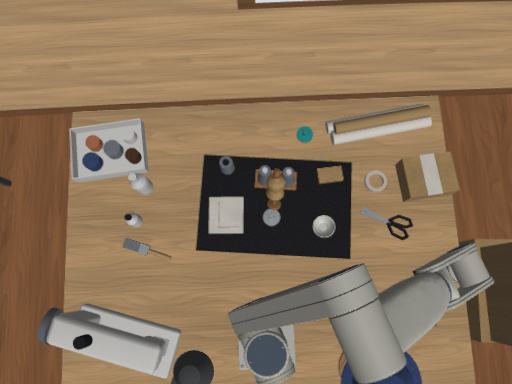

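View pics/side0.png

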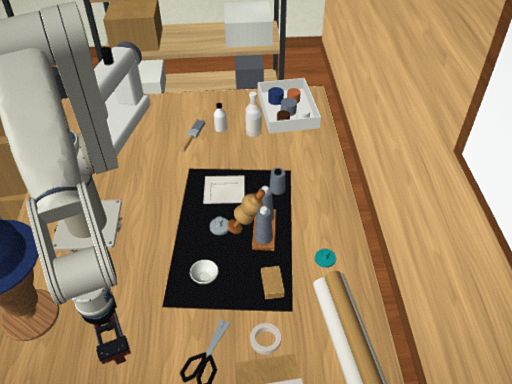

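```bash
python3 - <<'E'
from h import *
np.set_printoptions(suppress=True,precision=1)
a=cv2.imread('pics/top0.png')[150:250,200:340]; b=cv2.imread('pics/side0.png')[165:305,170:300]
A=cv2.resize(a,None,fx=4,fy=4,interpolation=3); B=cv2.resize(b,None,fx=3,fy=3,interpolation=3)
cv2.imwrite('pics/c1.png',A[:, :])
cv2.imwrite('pics/c2.png',cv2.resize(b,None,fx=4,fy=4,interpolation=3))
# pattern by white on mat
im=cv2.imread('pics/top0.png'); h=cv2.cvtColor(im,cv2.COLOR_BGR2HSV)
m=((h[...,1]<50)&(h[...,2]>150)).astype('u1'); m[:,:200]=0; m[:185]=0;m[245:]=0;m[:,250:]=0
c=max(cv2.findContours(m,0,1)[0],key=cv2.contourArea); r=cv2.minAreaRect(c); print(r); P=onz('top',cv2.boxPoints(r),3); print(P,P.mean(0))
print(onz('top',[[271.5,217.5],[324,227]],12))
print(tri([[277,173]],[[261,195]]))
E
```

```text
((225.5, 214.5), (35.0, 33.0), 90.0)
[[566.7 206.    3. ]
 [560.4  70.4   3. ]
 [416.7  75.6   3. ]
 [422.7 209.1   3. ]] [491.6 140.3   3. ]
[[ 468.9  -46.1   12. ]
 [ 420.5 -255.5   12. ]]
[[614.  -70.6 183.2   5.2]]
```

View pics/c1.png

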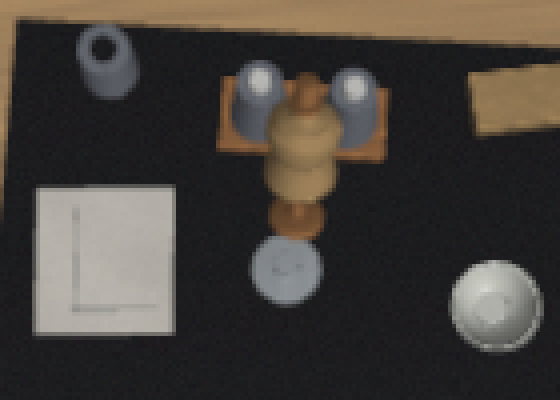

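View pics/c2.png

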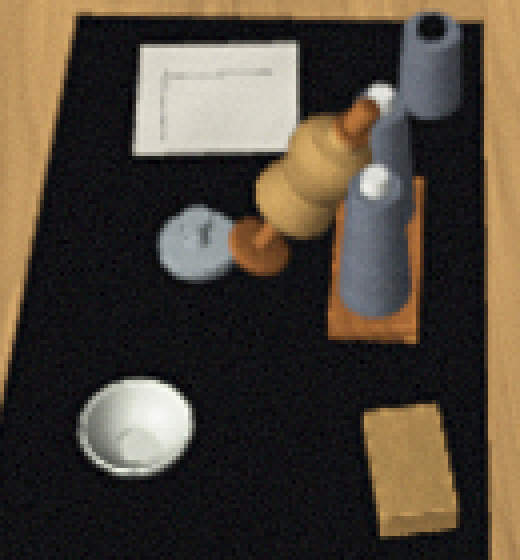

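The top crop shows the disc at about (271.5,217.5), the foot at (274.5,204), the finial top at (277,170) and the paper spanning (208–244,197–233). In the side crop, the disc is at (219,226), the foot at (235,226.5) and the finial top at (262,191.5).

```bash
python3 - <<'E'
from h import *
np.set_printoptions(suppress=True,precision=1)
T=lambda u,v:[200+u/4-.375,150+v/4-.375]; S=lambda u,v:[170+u/4-.375,165+v/4-.375]
print('weight,foot,fin',tri([T(286,270),T(297,217),T(308,80)],[S(197,244),S(260,246),S(368,105)]))
# disc mask (bluish grey) centroids
for n,box in(('top',(262,208,284,230)),('side',(206,213,232,238))):
    im=cv2.imread(f'pics/{n}0.png'); h=cv2.cvtColor(im,cv2.COLOR_BGR2HSV); x0,y0,x1,y1=box
    m=np.zeros(h.shape[:2],'u1'); s=h[y0:y1,x0:x1]; m[y0:y1,x0:x1]=(s[...,2]>90)&(s[...,0]>80)
    c=max(cv2.findContours(m,0,1)[0],key=cv2.contourArea); e=cv2.fitEllipse(c); print(n,e, onz(n,[e[0]],11))
    m=(h[...,0]<14)&(h[...,1]>120)&(h[...,2]>60); 
    ys,xs=np.nonzero(m)
    for nm,b in (('finial',(270,165,284,182) if n=='top' else (250,185,268,203)),('foot',(264,195,284,212) if n=='top' else (226,215,246,236))):
        k=(xs>=b[0])&(xs<b[2])&(ys>=b[1])&(ys<b[3]); print(nm,k.sum(),xs[k].min(),xs[k].max(),ys[k].min(),ys[k].max(),xs[k].mean(),ys[k].mean())
print('cone tips',tri([T(260,78),T(354,86)],[S(380,98),S(376,180)]))
print('rack',onz('top',[T(217,151),T(383,161),T(387,90),T(222,77)],21))
print('mat',onz('top',[T(16,18)],3),onz('top',[[352,162],[350,258],[198,252]],3))
E
```

```text
weight,foot,fin [[470.6 -44.7  12.3   0.2]
 [524.2 -58.   20.6   2.8]
 [619.  -69.7 202.3   1.1]]
top ((271.0519714355469, 217.07818603515625), (15.68705940246582, 16.888315200805664), 113.16146087646484) [[470.9 -44.4  11. ]]
finial 33 271 281 168 178 275.8484848484849 172.8181818181818
foot 34 267 280 201 209 274.2352941176471 203.91176470588235
side ((218.45254516601562, 225.589111328125), (17.02766990661621, 18.143993377685547), 41.31806945800781) [[469.1 -43.3  11. ]]
finial 40 254 264 190 201 258.975 194.8
foot 95 228 241 219 233 234.2 226.55789473684212
cone tips [[ 632.2  -26.   164.6    1.8]
 [ 621.7 -114.4  162.5    0. ]]
rack [[ 594.7   19.8   21. ]
 [ 576.5 -148.8   21. ]
 [ 650.7 -157.5   21. ]
 [ 672.3   11.4   21. ]]
mat [[750.8 225.    3. ]] [[ 687.8 -394.2    3. ]
 [ 292.5 -351.8    3. ]
 [ 344.3  255.     3. ]]
```

```bash
cat >> h.py <<'E'
from scipy.spatial.transform import Rotation as Ro
np.set_printoptions(suppress=True,precision=2)
def to(p,R):
    o=readout.get_obs(); R0=Ro.from_rotvec(o['orientation'])
    print('t',o['t'],'pos',o['ee_pos'],'units',(np.array(p)-o['ee_pos'])/40,'turn5',np.degrees((R*R0.inv()).as_rotvec())/5,'w',o['width'],'F',o['ft_force'],'q',o['qpos'])
# down tool closing perpendicular to lean; tilt deg leans the tool with the form
def tool(yaw,tilt=0,flip=1):
    a=np.radians(yaw); l=np.array([np.cos(a),np.sin(a),0]); t=np.radians(tilt)
    z=-(l*np.sin(t)+np.array([0,0,np.cos(t)])); y=flip*np.array([np.sin(a),-np.cos(a),0]); return Ro.from_matrix(np.c_[np.cross(y,z),y,z])
E
python3 - <<'E'
from h import *
print(Ro.from_rotvec(readout.get_obs()['orientation']).as_matrix())
for f in(1,-1): to([469,-44,200],tool(-7,0,f))
E
```

```text
[[ 0.93  0.36 -0.  ]
 [ 0.36 -0.93  0.  ]
 [ 0.   -0.   -1.  ]]
t 0.1 pos [ 226.95 -581.93  302.01] units [ 6.05 13.45 -2.55] turn5 [-0.02 -0.   -5.66] w 87.65631333520497 F [-0.46  0.73 -0.56] q [-1.22  0.42  1.63 -0.    1.09 -0.02]
t 0.1 pos [ 226.95 -581.93  302.01] units [ 6.05 13.45 -2.55] turn5 [ 0.   -0.02 30.34] w 87.65631333520497 F [-0.46  0.73 -0.56] q [-1.22  0.42  1.63 -0.    1.09 -0.02]
```

Request:
{"name": "servo_tool", "arguments": {"plan": [[[-1,0.4,0.9,0,0,0,-0.38],[-1,0.4,0.9,0,0,0,-0.38],[-1,0.4,0.9,0,0,0,-0.38],[-1,0.4,0.9,0,0,0,-0.38],[-1,0.4,0.9,0,0,0,-0.38]]]}}

```text
t: 0.52
ee_pos: [307.2, -400.4, 302.3]
orientation: [-3.125, -0.319, 0.0]
ft_force: [0.7, 0.4, 0.2]
width: 88.0
grasp_force: 0.0
```

Request:
{"name": "servo_tool", "arguments": {"plan": [[[-1,0.4,0.9,0,0,0,-0.38],[-1,0.4,0.9,0,0,0,-0.38],[-1,0.4,0.9,0,0,0,-0.38],[-1,0.4,0.9,0,0,0,-0.38],[-1,0.4,0.9,0,0,0,-0.38]]]}}

```text
t: 0.93
ee_pos: [387.2, -220.4, 302.6]
orientation: [-3.141, -0.06, 0.0]
ft_force: [0.8, -0.4, -0.8]
width: 88.0
grasp_force: 0.0
```

Request:
{"name": "servo_tool", "arguments": {"plan": [[[-0.5,0.4,0.9,0,0,0,-0.38],[-0.5,0.4,0.9,0,0,0,-0.38],[-0.5,0.4,0.9,-0.2,0,0,-0.38],[-0.3,0.4,0.9,-0.4,0,0,-0.38],[-0.3,0.2,0.5,-0.5,0,0,-0.3]]]}}

```text
t: 1.35
ee_pos: [460.6, -56.1, 259.6]
orientation: [-3.136, 0.186, -0.006]
ft_force: [0.1, -0.3, 0.7]
width: 58.7
grasp_force: 0.0
```

```bash
python3 - <<'E'
from h import *
to([469,-44,101],tool(-7))
E
```

```text
t 1.35 pos [460.6  -56.14 259.6 ] units [ 0.21  0.3  -3.96] turn5 [ 0.    0.04 -0.04] w 58.73482090613795 F [ 0.12 -0.32  0.73] q [-0.15  0.25  2.01  0.    0.88  1.54]
```

Request:
{"name": "servo_tool", "arguments": {"plan": [[[-0.3,0.1,0.15,-0.8,0,0,0],[-0.3,0.1,0.1,-0.8,0,0,0],[-0.3,0,0.05,-0.7,0,0,0],[-0.3,0,0,-0.3,0,0,0],[-0.3,0,0,0,0,0,0]]]}}

```text
t: 1.77
ee_pos: [464.9, -46.5, 152.1]
orientation: [-3.136, 0.185, 0.01]
ft_force: [-0.1, 0.0, 1.0]
width: 57.1
grasp_force: 0.0
```

```bash
python3 - <<'E'
from h import *
to([469,-44,103],tool(-7))
a=snap('top','t1')[170:250,220:320]; b=snap('side','s1')[170:260,190:290]
cv2.imwrite('pics/c3.png',np.hstack([cv2.resize(x,(400,360),interpolation=3)[:,:,::-1] for x in(a,b)]))
E
```

```text
t 1.7667 pos [464.87 -46.46 152.14] units [ 0.1   0.06 -1.23] turn5 [-0.01 -0.07 -0.05] w 57.100668073349595 F [-0.11  0.04  0.96] q [-0.13  0.45  2.06  0.    0.64  1.56]
```

View pics/c3.png

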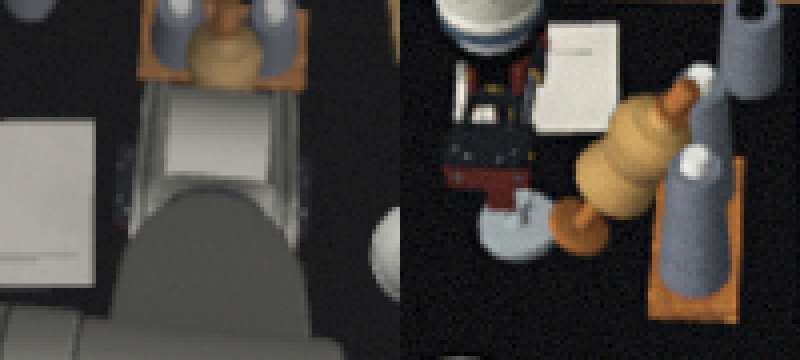

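The gripper is above the knob and clear of the form. In the side crop the knob is under the near finger, at about (520,205).

Request:
{"name": "servo_tool", "arguments": {"plan": [[[-0.3,0.08,0.05,-0.5,0,0,0],[-0.3,0,0,-0.5,0,0,0],[-0.3,0,0,-0.2,0,0,0],[-0.3,0,0,0,0,0,0],[1,0,0,0,0,0,0]]]}}

```text
t: 2.28
ee_pos: [470.3, -45.2, 107.8]
orientation: [3.136, -0.187, 0.001]
ft_force: [1.0, -0.6, 0.1]
width: 53.5
grasp_force: 0.0
```

Request:
{"name": "servo_tool", "arguments": {"plan": [[[1,0,0,0,0,0,0],[1,0,0,0,0,0,0],[1,0,0,0,0,0,0],[1,0,0,0,0,0,0],[1,0,0,0,0,0,0]]]}}

```text
t: 2.7
ee_pos: [470.3, -44.9, 107.6]
orientation: [-3.136, 0.187, -0.001]
ft_force: [-0.1, 0.8, 5.8]
width: 22.9
grasp_force: 30.0
```

Request:
{"name": "servo_tool", "arguments": {"plan": [[[1,0,0,0.1,0,0,0],[1,-0.3,0.04,0,0,0,0],[1,-0.5,0.06,0,0,0,0],[1,-0.5,0.06,0,0,0,0],[1,-0.2,0.02,0,0,0,0]]]}}

```text
t: 3.12
ee_pos: [406.3, -37.3, 110.6]
orientation: [-3.136, 0.186, 0.008]
ft_force: [-1.3, 0.5, -5.7]
width: 22.7
grasp_force: 30.0
```

```bash
python3 - <<'E'
from h import *
to([491,141,140],tool(-7))
E
```

```text
t 3.1167 pos [406.26 -37.34 110.57] units [2.12 4.46 0.74] turn5 [-0.01 -0.06 -0.04] w 22.658434050043372 F [-1.25  0.46 -5.7 ] q [-0.12  0.49  2.2  -0.    0.46  1.57]
```

Request:
{"name": "servo_tool", "arguments": {"plan": [[[1,0,0.6,0.4,0,0,0],[1,0.1,0.8,0.2,0,0,0],[1,0.5,0.8,0,0,0,0],[1,0.6,0.8,0,0,0,0],[1,0.5,0.8,0,0,0,0]]]}}

```text
t: 3.53
ee_pos: [479.5, 116.0, 135.5]
orientation: [-3.136, 0.186, -0.002]
ft_force: [1.5, -0.5, -4.5]
width: 23.1
grasp_force: 30.0
```

Request:
{"name": "servo_tool", "arguments": {"plan": [[[1,0.4,0.55,0,0,0,0],[1,0,0.1,-0.2,0,0,0],[1,0,0,-0.2,0,0,0],[1,0,0,0,0,0,0],[1,0,0,0,0,0,0]]]}}

```text
t: 3.95
ee_pos: [492.3, 139.2, 118.0]
orientation: [3.135, -0.187, -0.006]
ft_force: [0.2, 0.2, -5.5]
width: 23.2
grasp_force: 30.0
```

```bash
python3 - <<'E'
from h import *
to([491,141,108],tool(-7))
E
```

```text
t 3.95 pos [492.33 139.16 117.96] units [-0.03  0.05 -0.25] turn5 [ 0.01 -0.04 -0.03] w 23.185079182664932 F [ 0.18  0.15 -5.53] q [ 0.25  0.56  1.97 -0.    0.61  1.94]
```

Request:
{"name": "servo_tool", "arguments": {"plan": [[[1,0,0,-0.08,0,0,0],[1,0,0,-0.08,0,0,0],[1,0,0,-0.05,0,0,0],[1,0,0,-0.03,0,0,0],[1,0,0,0,0,0,0]]]}}

```text
t: 4.37
ee_pos: [493.8, 139.9, 109.2]
orientation: [3.136, -0.187, -0.001]
ft_force: [-0.8, -0.4, -4.3]
width: 23.1
grasp_force: 30.0
```

Request:
{"name": "servo_tool", "arguments": {"plan": [[[1,0,0,-0.04,0,0,0],[1,0,0,-0.02,0,0,0],[1,0,0,0,0,0,0],[1,0,0,0,0,0,0]]]}}

```text
t: 4.7
ee_pos: [494.2, 140.0, 107.7]
orientation: [3.136, -0.186, 0.001]
ft_force: [-1.3, -3.3, 5.0]
width: 23.0
grasp_force: 30.0
```

Request:
{"name": "servo_tool", "arguments": {"plan": [[[-0.2,0,0,0,0,0,0],[-0.2,0,0,0,0,0,0],[-0.2,0,0,0.1,0,0,0],[-0.2,0,0,0.6,0,0,0],[-0.2,0,0,0.9,0,0,0]]]}}

```text
t: 5.12
ee_pos: [492.3, 139.9, 169.5]
orientation: [3.134, -0.186, -0.009]
ft_force: [-0.2, 0.7, 0.7]
width: 51.5
grasp_force: 0.0
```

Request:
{"name": "servo_tool", "arguments": {"plan": [[[-0.2,0,0,1,0,0,0],[-0.2,0,0,1,0,0,0],[-0.2,0,0,1,0,0,0],[-0.2,0,0,1,0,0,0],[-0.2,0,0,1,0,0,0]]]}}

```text
t: 5.53
ee_pos: [493.5, 140.2, 373.5]
orientation: [-3.136, 0.186, -0.001]
ft_force: [0.7, 0.2, -0.2]
width: 52.4
grasp_force: 0.0
```

```bash
python3 - <<'E'
from h import *
t=np.radians(28.5); a=np.radians(-7); ax=np.array([np.cos(a)*np.sin(t),np.sin(a)*np.sin(t),np.cos(t)])
top=np.array([618.5,-69.7,201]); 
print(ax)
to(top+ax*(60+55),tool(-7,28.5))
b=snap('side','s2')[165:265,170:300]
cv2.imwrite('pics/c4.png',cv2.resize(b,None,fx=6,fy=6,interpolation=3)[:,:,::-1])
E
```

```text
[ 0.47 -0.06  0.88]
t 5.5333 pos [493.45 140.23 373.54] units [ 4.49 -5.42 -1.79] turn5 [ 0.68  5.67 -0.04] w 52.42725627513812 F [ 0.7   0.23 -0.18] q [0.25 0.18 1.8  0.   1.16 1.94]
```

View pics/c4.png

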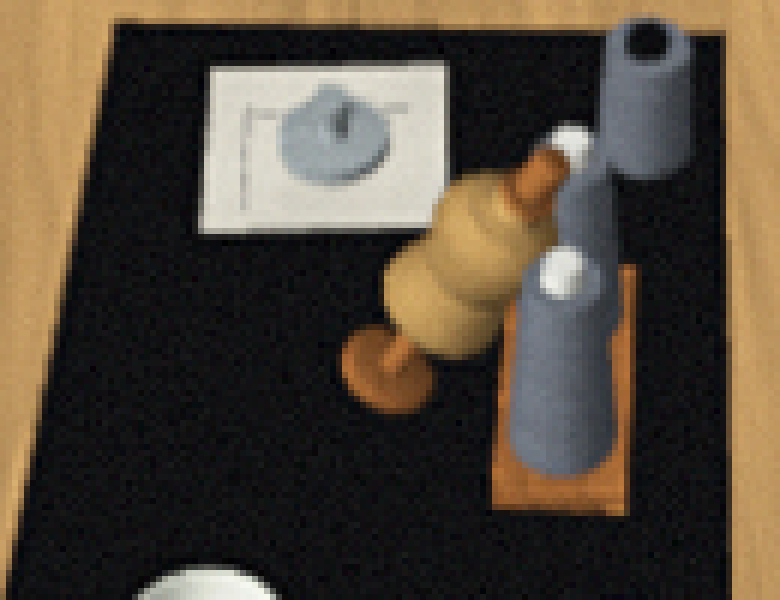

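The weight lies fully on the paper, at (335,140) in the crop, and the form still leans on the cones. Next I grasp the finial along the form's axis.

Request:
{"name": "servo_tool", "arguments": {"plan": [[[0,0.56,-0.68,0,0.09,0.71,0],[0,0.56,-0.68,0,0.09,0.71,0],[0,0.56,-0.68,0,0.09,0.71,0],[0,0.56,-0.68,0,0.09,0.71,0],[0,0.56,-0.68,0,0.09,0.71,0]]]}}

```text
t: 6.0
ee_pos: [606.8, 2.9, 371.3]
orientation: [-3.076, 0.182, 0.487]
ft_force: [0.6, 1.4, -0.8]
width: 43.5
grasp_force: 0.0
```

Request:
{"name": "servo_tool", "arguments": {"plan": [[[0,0.56,-0.68,-0.4,0.08,0.71,0],[0,0.56,-0.68,-0.4,0.08,0.71,0],[0,0.56,-0.68,-0.4,0.08,0.71,0],[0,0,0,0,0,0,0],[0,0,0,0,0,0,0]]]}}

```text
t: 6.42
ee_pos: [673.3, -78.8, 318.4]
orientation: [-3.006, 0.183, 0.776]
ft_force: [-0.4, 0.5, 0.5]
width: 43.9
grasp_force: 0.0
```

```bash
cat >> h.py <<'E'
t=np.radians(28.5); a=np.radians(-7); ax=np.array([np.cos(a)*np.sin(t),np.sin(a)*np.sin(t),np.cos(t)])
top=np.array([618.5,-69.7,201])
E
python3 - <<'E'
from h import *
to(top+ax*54,tool(-7,28.5))
a=snap('top','t3')[150:230,240:320]; b=snap('side','s3')[160:240,220:300]
cv2.imwrite('pics/c5.png',np.hstack([cv2.resize(x,(400,400),interpolation=3)[:,:,::-1] for x in(a,b)]))
E
```

```text
t 6.4167 pos [673.31 -78.75 318.36] units [-0.73  0.15 -1.75] turn5 [-0.02 -0.09 -0.01] w 43.93864954363807 F [-0.38  0.47  0.53] q [-0.13  0.68  1.22 -0.    1.75  1.56]
```

View pics/c5.png

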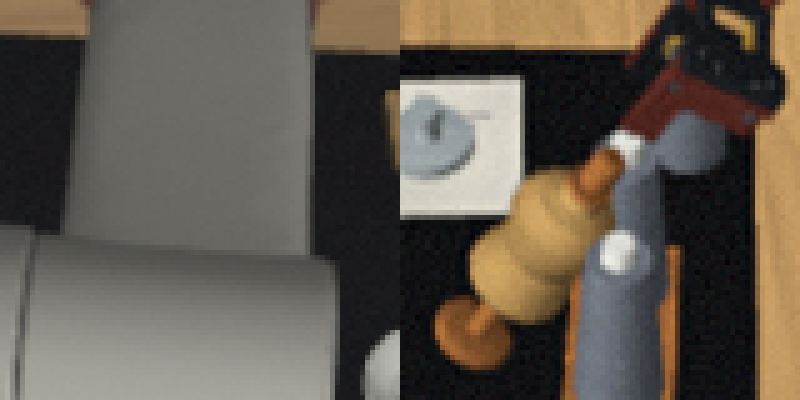

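Request:
{"name": "servo_tool", "arguments": {"plan": [[[0,-0.1,0.05,-0.4,0,-0.05,0],[0,-0.15,0.04,-0.4,0,-0.04,0],[0,-0.15,0.03,-0.4,0,0,0],[0,-0.1,0.03,-0.2,0,0,0],[0,0,0,0,0,0,0]]]}}

```text
t: 6.93
ee_pos: [651.7, -69.9, 267.6]
orientation: [-3.012, 0.177, 0.756]
ft_force: [-0.6, 0.1, -0.1]
width: 43.9
grasp_force: 0.0
```

```bash
python3 - <<'E'
from h import *
to(top+ax*55,tool(-7,28.5))
E
```

```text
t 6.9333 pos [651.68 -69.92 267.62] units [-0.18 -0.07 -0.46] turn5 [-0.02  0.07 -0.05] w 43.927397440597375 F [-0.58  0.14 -0.06] q [-0.12  0.69  1.32 -0.    1.62  1.56]
```

Request:
{"name": "servo_tool", "arguments": {"plan": [[[0,-0.08,-0.05,-0.2,0,0.06,0],[0,-0.08,-0.03,-0.16,0,0,0],[0,-0.02,0,-0.08,0,0,0],[0,0,0,0,0,0,0]]]}}

```text
t: 7.27
ee_pos: [645.6, -74.7, 248.9]
orientation: [-3.01, 0.18, 0.764]
ft_force: [-0.1, 1.1, -0.4]
width: 44.0
grasp_force: 0.0
```

```bash
python3 - <<'E'
from h import *
to(top+ax*55,tool(-7,28.5))
b=snap('side','s4')[160:240,220:300]
cv2.imwrite('pics/c6.png',cv2.resize(b,(560,560),interpolation=3)[:,:,::-1])
o=readout.get_obs(); R=Ro.from_rotvec(o['orientation']).as_matrix()
P=[o['ee_pos']+R@[0,0,80],o['ee_pos']+R@[0,0,55]]; print((proj('side',P)-[220,160])*7)
E
```

```text
t 7.2667 pos [645.58 -74.7  248.93] units [-0.03  0.05  0.01] turn5 [-0.02  0.   -0.03] w 43.976292320417414 F [-0.06  1.09 -0.43] q [-0.13  0.7   1.34 -0.    1.59  1.56]
[[268.64 252.94]
 [294.6  220.7 ]]
```

View pics/c6.png

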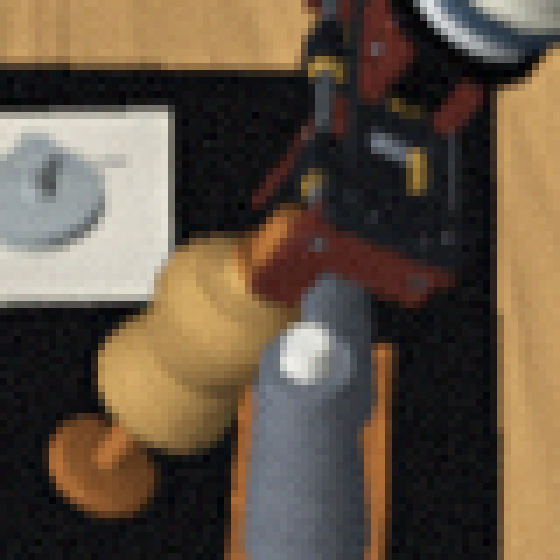

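The finial is between the fingers, with its top at (285,210) in the crop against a predicted (295,221). I close on it.

Request:
{"name": "servo_tool", "arguments": {"plan": [[[0,-0.05,0.05,0,0,0,0],[0.3,0,0,0,0,0,0],[0.4,0,0,0,0,0,0],[0.45,0,0,0,0,0,0],[0.5,0,0,0,0,0,0]]]}}

```text
t: 7.73
ee_pos: [644.1, -72.4, 249.6]
orientation: [-3.01, 0.179, 0.763]
ft_force: [0.1, 4.2, 1.2]
width: 22.6
grasp_force: 1.8
```

Request:
{"name": "servo_tool", "arguments": {"plan": [[[0.55,0,0,0,0,0,0],[0.6,0,0,0,0,0,0],[1,0,0,0,0,0,0],[1,0,0,0,0,0,0],[1,0,0,0,0,0,0]]]}}

```text
t: 8.15
ee_pos: [644.0, -72.1, 249.6]
orientation: [-3.01, 0.179, 0.763]
ft_force: [0.1, 5.5, 2.1]
width: 21.4
grasp_force: 30.0
```

```bash
python3 - <<'E'
from h import *
o=readout.get_obs();print(o['moment'],o['ft_force'])
# arc: pivot = rear foot edge, in form frame: axis passes grip
l=np.array([np.cos(a),np.sin(a),0])
R=Ro.from_rotvec(o['orientation']); axm=-R.as_matrix()[:,2]; print(axm,np.degrees(np.arccos(axm[2])))
d=208+55
k=np.array([-np.sin(a),np.cos(a),0])  # turn about -k
tcp=o['ee_pos']; perp=np.cross(k,axm) # towards rear/down
piv=tcp-axm*d+perp*28; print('pivot',piv)
Rt=lambda g: Ro.from_rotvec(-k*np.radians(g))
prev=tcp
for g in np.arange(1.5,29.1,1.5):
    p=piv+Rt(g).apply(tcp-piv); print(g,(p-prev)/40,p); prev=p
print('turn/1.5deg',-k*1.5/5)
E
```

```text
[ 1.   -0.05 -0.4 ] [0.13 5.46 2.11]
[ 0.47 -0.06  0.88] 28.458854208860668
pivot [544.07 -59.67   5.04]
1.5 [-0.16  0.02  0.06] [637.62 -71.31 252.15]
3.0 [-0.16  0.02  0.06] [631.17 -70.51 254.54]
4.5 [-0.16  0.02  0.06] [624.66 -69.71 256.75]
6.0 [-0.16  0.02  0.05] [618.09 -68.91 258.79]
7.5 [-0.17  0.02  0.05] [611.47 -68.09 260.66]
9.0 [-0.17  0.02  0.04] [604.81 -67.28 262.35]
10.5 [-0.17  0.02  0.04] [598.1  -66.45 263.86]
12.0 [-0.17  0.02  0.03] [591.36 -65.63 265.2 ]
13.5 [-0.17  0.02  0.03] [584.58 -64.79 266.36]
15.0 [-0.17  0.02  0.02] [577.78 -63.96 267.33]
16.5 [-0.17  0.02  0.02] [570.95 -63.12 268.13]
18.0 [-0.17  0.02  0.02] [564.11 -62.28 268.75]
19.5 [-0.17  0.02  0.01] [557.25 -61.44 269.19]
21.0 [-0.17  0.02  0.01] [550.38 -60.59 269.45]
22.5 [-0.17  0.02  0.  ] [543.51 -59.75 269.53]
24.0 [-0.17  0.02 -0.  ] [536.64 -58.91 269.42]
25.5 [-0.17  0.02 -0.01] [529.77 -58.06 269.13]
27.0 [-0.17  0.02 -0.01] [522.92 -57.22 268.67]
28.5 [-0.17  0.02 -0.02] [516.07 -56.38 268.02]
turn/1.5deg [-0.04 -0.3  -0.  ]
```

Request:
{"name": "servo_tool", "arguments": {"plan": [[[1,-0.16,0.02,0.065,-0.037,-0.3,0],[1,-0.16,0.02,0.06,-0.037,-0.3,0],[1,-0.16,0.02,0.055,-0.037,-0.3,0],[1,-0.16,0.02,0.05,-0.037,-0.3,0],[1,-0.166,0.02,0.047,-0.037,-0.3,0]]]}}

```text
t: 8.57
ee_pos: [611.4, -68.9, 260.4]
orientation: [-3.063, 0.183, 0.563]
ft_force: [0.0, 2.8, -0.9]
width: 21.5
grasp_force: 30.0
```

Request:
{"name": "servo_tool", "arguments": {"plan": [[[1,-0.167,0.02,0.042,-0.037,-0.3,0],[1,-0.168,0.02,0.038,-0.037,-0.3,0],[1,-0.168,0.02,0.033,-0.037,-0.3,0],[1,-0.169,0.02,0.029,-0.037,-0.3,0],[1,-0.17,0.02,0.024,-0.037,-0.3,0]]]}}

```text
t: 8.98
ee_pos: [577.4, -64.8, 266.8]
orientation: [-3.101, 0.185, 0.362]
ft_force: [-0.7, 1.9, -1.3]
width: 21.6
grasp_force: 30.0
```

```bash
python3 - <<'E'
from h import *
to([577.78,-63.96,267.33],tool(-7,13.5)); print(readout.get_obs()['moment'])
E
```

```text
t 8.9833 pos [577.45 -64.8  266.83] units [0.01 0.02 0.01] turn5 [ 0.    0.04 -0.03] w 21.56586184876851 F [-0.72  1.85 -1.34] q [-0.13  0.48  1.64 -0.    1.25  1.56]
[ 0.71 -0.05 -0.09]
```

Request:
{"name": "servo_tool", "arguments": {"plan": [[[1,-0.17,0.021,0.02,-0.037,-0.3,0],[1,-0.17,0.021,0.015,-0.037,-0.3,0],[1,-0.17,0.021,0.011,-0.037,-0.3,0],[1,-0.17,0.021,0.006,-0.037,-0.3,0],[1,-0.17,0.021,0.002,-0.037,-0.3,0]]]}}

```text
t: 9.4
ee_pos: [543.2, -60.7, 268.8]
orientation: [-3.127, 0.186, 0.158]
ft_force: [0.3, 1.4, -4.2]
width: 21.3
grasp_force: 30.0
```

Request:
{"name": "servo_tool", "arguments": {"plan": [[[1,-0.115,0.014,0,-0.025,-0.2,0],[1,-0.115,0.014,-0.002,-0.025,-0.2,0],[1,-0.115,0.014,-0.005,-0.025,-0.2,0],[1,-0.08,0.01,-0.006,-0.018,-0.14,0],[1,0,0,0,0,0,0]]]}}

```text
t: 9.82
ee_pos: [526.0, -58.3, 268.4]
orientation: [-3.134, 0.187, 0.057]
ft_force: [-0.4, 0.0, -5.2]
width: 21.2
grasp_force: 30.0
```

```bash
python3 - <<'E'
from h import *
to([516.07,-56.38,268],tool(-7,0)); print(readout.get_obs()['moment'])
E
```

```text
t 9.8167 pos [526.01 -58.34 268.41] units [-0.25  0.05 -0.01] turn5 [-0.04 -0.42 -0.04] w 21.15801902462273 F [-0.42  0.02 -5.2 ] q [-0.13  0.34  1.85 -0.    0.99  1.56]
[0.04 0.01 0.02]
```

Request:
{"name": "servo_tool", "arguments": {"plan": [[[1,-0.1,0.01,0,-0.02,-0.17,0],[1,-0.1,0.01,0,-0.02,-0.17,0],[1,-0.04,0.01,0,-0.01,-0.08,0],[1,0,0,0,0,0,0],[1,0,0,0,0,0,0]]]}}

```text
t: 10.23
ee_pos: [517.4, -57.1, 268.9]
orientation: [3.135, -0.187, 0.002]
ft_force: [-0.4, -0.1, -4.2]
width: 21.1
grasp_force: 30.0
```

```bash
python3 - <<'E'
from h import *
to([516.07,-56.38,268],tool(-7,0)); print(readout.get_obs()['moment'])
b=snap('side','s5')[160:245,200:285]
cv2.imwrite('pics/c7.png',cv2.resize(b,(595,595),interpolation=3)[:,:,::-1])
o=readout.get_obs(); x,y=o['ee_pos'][:2]; print('upright axis',(proj('side',[[x,y,3],[x,y,13],[x,y,75],[x,y,143],[x,y,180]])-[200,160])*7)
E
```

```text
t 10.2333 pos [517.36 -57.11 268.87] units [-0.03  0.02 -0.02] turn5 [ 0.01  0.01 -0.04] w 21.148327094314837 F [-0.39 -0.1  -4.15] q [-0.13  0.32  1.89 -0.    0.94  1.56]
[0.05 0.07 0.02]
upright axis [[227.72 485.69]
 [226.81 472.87]
 [221.03 390.8 ]
 [214.34 295.4 ]
 [210.54 240.96]]
```

View pics/c7.png

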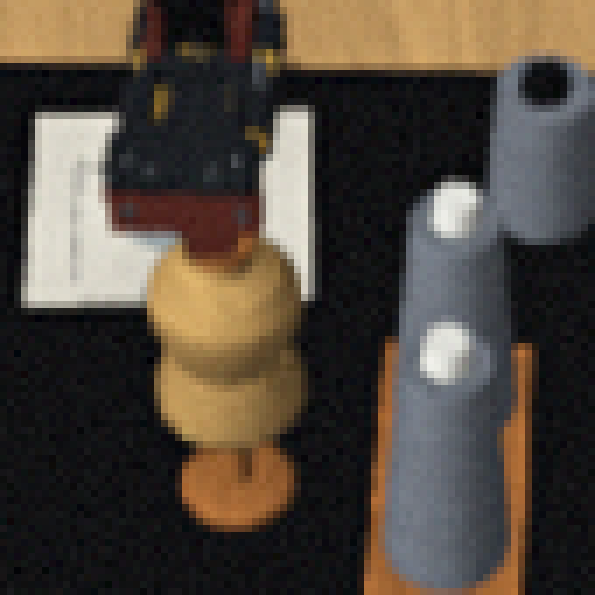

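The form hangs upright: the bust (225,303) and the foot (239,485) are both 12 px off the ideal vertical axis. Now I lower it gently.

Request:
{"name": "servo_tool", "arguments": {"plan": [[[1,0,0,-0.012,0,0,0],[1,0,0,-0.012,0,0,0],[1,0,0,-0.012,0,0,0],[1,0,0,0,0,0,0]]]}}

```text
t: 10.62
ee_pos: [517.6, -57.1, 267.3]
orientation: [3.135, -0.187, 0.002]
ft_force: [0.1, -0.2, -3.9]
width: 21.8
grasp_force: 30.0
```

Request:
{"name": "servo_tool", "arguments": {"plan": [[[1,0,0,-0.012,0,0,0],[1,0,0,-0.012,0,0,0],[1,0,0,0,0,0,0],[1,0,0,0,0,0,0]]]}}

```text
t: 10.95
ee_pos: [518.0, -57.2, 267.2]
orientation: [3.135, -0.187, 0.004]
ft_force: [-0.5, -0.8, 5.6]
width: 21.3
grasp_force: 30.0
```

```bash
python3 - <<'E'
from h import *
o=readout.get_obs(); print(o['moment'],o['ft_force'])
to([518,-57,266.8],tool(-7,0))
E
```

```text
[-0.05  0.15  0.04] [-0.54 -0.81  5.58]
t 10.95 pos [518.03 -57.24 267.15] units [-0.    0.01 -0.01] turn5 [ 0.01  0.03 -0.04] w 21.30376420402524 F [-0.54 -0.81  5.58] q [-0.13  0.32  1.89 -0.    0.93  1.56]
```

Request:
{"name": "servo_tool", "arguments": {"plan": [[[1,0,0,-0.01,0,0,0],[1,0,0,0,0,0,0],[1,0,0,0,0,0,0],[1,0,0,0,0,0,0]]]}}

```text
t: 11.28
ee_pos: [518.1, -57.3, 267.1]
orientation: [3.135, -0.187, 0.005]
ft_force: [-2.0, -0.6, 9.1]
width: 21.4
grasp_force: 30.0
```

```bash
python3 - <<'E'
from h import *
o=readout.get_obs(); print(o['moment'],o['ft_force'],o['ee_pos'])
f={}
for n,b in(('side',(218,190,246,225)),('top',(0,0,1,1))):
    pass
im=snap('side','s6'); h=cv2.cvtColor(im,cv2.COLOR_RGB2HSV)
m=(h[...,0]>13)&(h[...,0]<28)&(h[...,1]>60)&(h[...,2]>60)
for v in range(194,226,2):
    r=np.nonzero(m[v,215:250])[0]; print(v,r.min()+215 if len(r) else 0,r.max()+215 if len(r) else 0,end=' | ')
m=(h[...,0]<=13)&(h[...,1]>120)&(h[...,2]>60); ys,xs=np.nonzero(m[222:240,215:250]); print(xs.min()+215,xs.max()+215,ys.min()+222,ys.max()+222)
E
```

```text
[-0.01  0.34  0.01] [-2.   -0.61  9.14] [518.11 -57.27 267.14]
194 0 0 | 196 224 240 | 198 222 241 | 200 221 242 | 202 221 242 | 204 221 242 | 206 221 242 | 208 223 241 | 210 223 241 | 212 223 242 | 214 222 242 | 216 222 243 | 218 222 242 | 220 223 241 | 222 226 239 | 224 229 238 | 226 241 223 235
```

Request:
{"name": "servo_tool", "arguments": {"plan": [[[1,0,0,0.014,0,0,0],[1,0,0,0,0,0,0],[1,0,0,0,0,0,0],[1,0,0,0,0,0,0]]]}}

```text
t: 11.67
ee_pos: [518.0, -57.2, 267.1]
orientation: [3.135, -0.187, 0.004]
ft_force: [-0.6, -0.6, 6.8]
width: 21.4
grasp_force: 30.0
```

Request:
{"name": "servo_tool", "arguments": {"plan": [[[0.5,0,0,0,0,0,0],[0.48,0,0,0,0,0,0],[0.46,0,0,0,0,0,0],[0.44,0,0,0,0,0,0],[0.42,0,0,0,0,0,0]]]}}

```text
t: 12.08
ee_pos: [517.2, -57.0, 266.2]
orientation: [3.136, -0.187, 0.0]
ft_force: [-0.2, -0.1, -0.0]
width: 25.3
grasp_force: 0.0
```

```bash
python3 - <<'E'
from h import *
o=readout.get_obs(); print(o['moment'],o['ft_force'],o['ee_pos'],o['width'])
im=snap('side','s7'); h=cv2.cvtColor(im,cv2.COLOR_RGB2HSV)
m=(h[...,0]>13)&(h[...,0]<28)&(h[...,1]>60)&(h[...,2]>60)
for v in range(196,222,4):
    r=np.nonzero(m[v,215:250])[0]; print(v,r.min()+215,r.max()+215,end=' | ')
E
```

```text
[-0.02  0.   -0.08] [-0.18 -0.06 -0.01] [517.21 -57.04 266.2 ] 25.314744220728738
196 224 240 | 200 221 242 | 204 221 242 | 208 223 241 | 212 223 242 | 216 222 242 | 220 223 241 |
```

Released, and the form hasn't moved. I open a bit more and retreat straight up.

Request:
{"name": "servo_tool", "arguments": {"plan": [[[0.3,0,0,0,0,0,0],[0.15,0,0,0,0,0,0],[0.1,0,0,0,0,0,0],[0.1,0,0,0.1,0,0,0],[0.1,0,0,0.3,0,0,0]]]}}

```text
t: 12.55
ee_pos: [516.6, -57.0, 281.5]
orientation: [3.136, -0.187, -0.003]
ft_force: [0.0, -0.1, -0.1]
width: 39.3
grasp_force: 0.0
```

Request:
{"name": "servo_tool", "arguments": {"plan": [[[0.1,0,0,0.4,0,0,0],[0.1,0,0,0.6,0,0,0],[0.1,0,0,0.9,0,0,0],[0.1,0,0,0.9,0,0,0],[0.1,0,0,0,0,0,0]]]}}

```text
t: 12.97
ee_pos: [520.0, -57.5, 401.9]
orientation: [3.135, -0.187, 0.02]
ft_force: [1.1, 0.2, 1.3]
width: 39.4
grasp_force: 0.0
```

Request:
{"name": "servo_tool", "arguments": {"plan": [[[0.1,0,0,0,0,0,0],[0.1,0,0,0,0,0,0],[0.1,0,0,0,0,0,0],[0.1,0,0,0,0,0,0],[0.1,0,0,0,0,0,0]]]}}

```text
t: 13.38
ee_pos: [517.0, -57.1, 393.2]
orientation: [3.136, -0.187, -0.002]
ft_force: [0.4, 0.8, -1.0]
width: 40.0
grasp_force: 0.0
```

```bash
python3 - <<'E'
from h import *
b=snap('side','s8')[150:310,160:310]
cv2.imwrite('pics/c8.png',cv2.resize(b,None,fx=3.7,fy=3.7,interpolation=3)[:,:,::-1]); o=readout.get_obs(); print(o['ee_pos'],o['ft_force'],o['qvel'])
E
```

```text
[517.14 -57.09 393.45] [-0.1   0.69  0.7 ] [ 0.   -0.   -0.01 -0.    0.    0.  ]
```

View pics/c8.png

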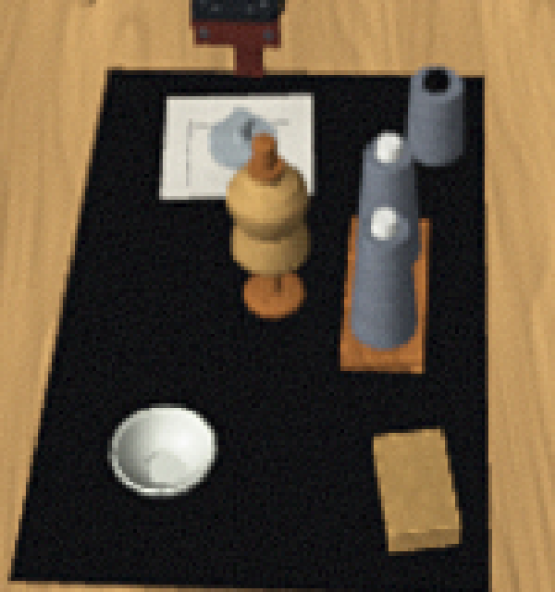

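The form stands free and upright, with its foot at (275,295) in the crop. The weight is on the paper at (240,140), and the gripper is well clear above.

```bash
python3 -c "from workcell import close_job; print(close_job())"
```

```text
the job is handed in; nothing more can be done
None
```

The job is handed in at about 13 s of the allowed 64 s: the last picture shows the weight lying wholly on the paper and the dress form standing upright and free on the mat, with the other things in that view left where they were; the hand-in gave no verdict.

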